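# Hold the water-change pump key on

### The job

The aquarium's water-change pump runs only while its spring-return key switch is held on: flip the switch's splash cap right back, take the key from its pocket in the black tray, work it past the sticky pins until it is fully home, then turn it a quarter turn clockwise (seen from above). Finish while still holding the key turned there in the gripper; do not let go, because the spring turns it straight back. Leave the jar, the feeding cone, the tong and the scraper head where they are.

Things in the scene. Friction and masses are not known exactly. Their poses are not given: they have to be found in the camera images.
- pumpbox: Light-painted pump control box, 150 x 110 x 70 mm high, screwed to the shelf. Origin: centre of its underside; z up; x points from the cap's tab to its hinge. On top a round steel key switch, 40 mm across, 14 mm high, its axis at x = -15 mm, under a black hinged splash cap; a pilot lamp 18 mm wide, 10 mm high stands at (52, -36) mm
- keyway (a point): Centre of the switch's keyhole, on the turning axis, level with the bezel's top (84 mm above the shelf), where the key's bow rests when fully home. Axes as the box. While off, the slot in the brass plug is 11.4 mm long along the box's x and 4.4 mm wide, with room for the whole blade below. The key turns freely only when fully home (bow within 2 mm of the bezel), short of that it binds; once turned it cannot be pulled out
- pins (a point): Middle of the slot among its pins, 6 mm below the keyway point. Four pins (two pairs, 4 and 8 mm below the bezel) stand up to 1.8 mm into the slot from its two short ends. They are sticky: they stay where they are pushed. Pushed straight and steadily the key takes 8 to 20 N to get past; rocking it 1 to 2 mm to and fro along the slot about halves that
- plug (a joint): Turn of the switch's plug: 0 off, grows clockwise seen from above, stop at 1.571 rad. A spring turns it back with 0.01 N m at 0 and 0.04 N m at the stop. The key has about 0.14 rad of play either way in the slot, which it takes up before the plug follows
- cap (a joint): Splash cap: 0 shut, grows as it opens, stop at 2.6 rad (laid right back). Light, nearly free hinge: released before upright it falls shut, past about 1.6 rad it falls back onto its stop and stays there
- cap_tab (a point): Middle of the cap's thumb tab, moves with the cap: 12 mm wide (along the hinge, box y), 5 mm thick, sticking out 17 mm beyond the round part of the cap (43 mm across, 3 mm thick); 56 mm from the hinge axis and, shut, 87 mm above the shelf with free space down to the box's top at 70 mm
- cap_hinge (a point): Middle of the cap's hinge axis, which runs along the box's y axis, 87 mm above the shelf, 27 mm to +x of the keyway
- tray: Black plastic pull-out tray, 160 mm (x) x 260 mm (y), rim 32 mm above the shelf, floor 9 mm, it does not move. Origin: centre of its underside. At (0, +92) mm stands a moulded key pocket 44 x 28 mm, top 45 mm above the shelf, in which the key stands upright
- key: Key, 30 g. White plastic bow 26 mm wide (its x) x 10 mm thick (its y) x 34 mm tall, ring hole 20 to 28 mm up; below it a steel blade 30 mm long, 10 x 3 mm, its last 3 mm (7 mm in thickness) narrowing to a 4.5 x 1.2 mm tip, with a round waist 10 to 18 mm below the bow. Origin: middle of the bow's underside; z up. Same when turned half round. It stands in the tray's pocket, bow on the pocket's top, 1 mm loose
- tong: Steel feeding tong lying in the tray, 180 x 30 x 8 mm
- scraper: Spare algae scraper head lying in the tray, 46 x 82 mm, 30 mm high
- jar: White ceramic jar with lid on the shelf, 84 mm across, 90 mm high
- cone: Blue feeding cone standing wide end down on the shelf, 76 mm across, 62 mm high
Not all that is in view belongs to the job. Of the things like the pumpbox, leave any that is red; of the rest the larger one is meant.

How it is judged (in metres and radians):
On the way, in this order (a step that is already met when the one before it is completed fails the run):
1. the splash cap is flipped back past upright (value of joint cap above 1.7 rad), for 0.2 s.
2. the key is fully home in the switch (z of key in the frame of keyway below 0.002 m and horizontal distance between key and keyway below 0.003 m and angle between key's own z axis and vertical below 0.12 rad), for 0.1 s.
3. the key is turned a quarter turn clockwise (value of joint plug above 1.25 rad), for 0.2 s.
At the end, for the whole second after the job is handed in: The switch's plug stands turned at least 1.25 rad (72 degrees) clockwise and still, with the key fully home in it (bow within 2.5 mm of the bezel, within 3 mm of the axis, within 0.15 rad of upright) and gripped by the fingers (over 2 N), and the splash cap laid back (over 1.7 rad) (value of joint plug above 1.25 rad and value of joint cap above 1.7 rad and z of key in the frame of keyway below 0.0025 m and horizontal distance between key and keyway below 0.003 m and angle between key's own z axis and vertical below 0.15 rad and contact force between the fingers and key above 2 N and velocity of joint plug between -0.15 and 0.15 rad/s); the arm keeps its last pose, push and grip.
It fails at once if the jar is moved more than 15 mm or tipped (distance of jar from where it was at the start of the episode above 0.015 m or angle between jar's own z axis and vertical above 0.3 rad).
It fails at once if the feeding cone is moved more than 15 mm or tipped (distance of cone from where it was at the start of the episode above 0.015 m or angle between cone's own z axis and vertical above 0.3 rad).
It fails at once if the tong is moved more than 15 mm (distance of tong from where it was at the start of the episode above 0.015 m).
It fails at once if the scraper head is moved more than 15 mm (distance of scraper from where it was at the start of the episode above 0.015 m).
It also fails if it takes over 67 s, if anything falls off the work surface, if the arm or the gripper's body presses on something with over 40 N, if the wrist force passes 120 N, or if a joint passes its speed limit or range.

### The arm

A 6-joint arm with a two-finger parallel gripper is mounted at the origin on the work surface. World frame = base frame: x ahead of the robot, y to its left, z up, the work surface at z = 0. Lengths are in mm, angles in rad, forces in N, time in s.
With the tool pointing down it reaches from about 300 to 775 mm from the base axis. Payload 14.6 kg.
Tool frame: the origin (TCP) lies at the very end of the fingers, on their centre line; the grasp point (between the pads) lies 19 mm behind it; z points along the fingers, y is the direction in which the jaws open and shut (so a half turn about z gives the same grasp; the last joint's range is limited). The gripper opens to 85 mm and grips with 20 to 120 N. Pads are 22 mm wide; open, the fingers measure 114 mm over their backs; the gripper's body (76 mm by 85 mm) begins 54 mm behind the grasp point. The pads swing forward as they close: fully open they stand 13 mm farther back than shut.
Start: joints at [1.23, 0.3, 1.521, -0, 1.321, -0.067], TCP at [148.713, 529.503, 231.281] pointing down, gripper open.
Joint ranges: [-3.03, 3.03], [-0.79, 2.21], [0.23, 2.52], [-1.04, 4.18], [0, 3.07], [-2.55, 2.55]. Speed limits (rad/s): [2.22, 2.22, 2.57, 3.14, 3.14, 3.14].

### API

Orientations are given as a unit quaternion [x, y, z, w].
In Python, from workcell import r gives the robot as it stands.
- The arm moves only by the tool step_arm, never from a script. Its argument "increments" is a list of rows, each a list of 4 numbers: the shift along the tool's x, y, z in m, then the turn about the tool's z in degrees. A call has 1 to 12 rows; each row is the pose to reach, as a shift and turn from the pose commanded when the call began, along the tool's axes at that moment; what a row does not reach only later rows make up. A row lasts 1/12 s, in which the tool goes at most 41.7 mm and 7.16 degrees, less where a joint would pass 70% of its speed; a pose out of reach is approached as far as the arm can. A call with a gripper value outside its range is refused whole. "grip" is the opening, from 0 (shut) to 1 (fully open), set as the call begins (left out, the last holds). The fingers move at their own pace and stop on an object; the grip force is fixed at half the most. Time passes only in rows, so rows that repeat a pose let the fingers close. It gives the time, the measured TCP pose, the force and the opening at its end, in the units of the state.
- r.observe(): the state, without advancing time (a new reading comes with each control period).
- r.snapshot(name): name is "scene" or "top"; returns a dict with "frame" (480x640x3 uint8, red, green, blue), "depth" (480x640 float32, mm along the optical axis (not along the pixel's ray), 0 where there is no reading), "fx", "fy", "cx", "cy" (pixels), "distortion" ([k1, k2, p1, p2, k3] as OpenCV has them; the pictures are not rectified), "extrinsics" (4x4, takes a point from world to camera coordinates). Camera axes: x right, y up, looking along -z (the intrinsics and any distortion apply to the point x, -y, -z); pixel columns grow to the right and rows downward; lengths in mm; the calibration is good to about 2 mm. A picture is of the moment at which its call begins.
- r.hand_in(): hands the job in, once; it reports no verdict.
Trained networks look in a picture, given as the dict that the camera call returned (one of the last four; its "shot" number tells which), for a name from the list of things; names that differ only in an ending like _2 or _b are one class to them, and where a whole thing is asked for, a point or a joint stands for the part that bears it (a point fixed in the world has none). Each returns a list of dicts, best first, with "confidence" (0 to 1); they miss things now and then, are a little off and sometimes report something else, mostly with a low value. They report only what shows in the picture. A call takes as long as a camera call. They do not tell look-alikes from the thing itself.
- r.look_for(picture, target): "extent" ([left, top, right, bottom] in pixels, round what is visible of it).
The state is a dict: "time": time; "joints": joint angles; "dq": joint speeds; "effort": joint torques, N m; "eef_pos": TCP position; "tool_rot": TCP orientation; "force": force on the tool from outside, world axes, zero at the start; "wrist_torque": the same for the moment, N m; "finger_gap": finger opening in mm.
Only numpy, scipy, OpenCV 4.12 (cv2) and the standard library are available. Lean on these libraries where they do the work, as an engineer would, in place of code of your own. Each camera call takes 0.05 s, during which the arm holds its last target.

## Working session

There is one attempt and no reset: what is moved stays moved. The work goes in short steps, Python scripts to look and compute and a tool call to move; the robot and the scene stay as the last step left them, time stands still between calls to the robot, and variables do not carry over. Pictures are saved under pics/ and viewed, and the job is handed in when it is done.

Besides the shell and the picture viewer there is one more tool, called by a JSON object that holds its "api" and its "payload". step_arm: Moves the arm, as the interface text tells. Its arguments: {"type":"object","properties":{"increments":{"type":"array"},"grip":{"type":"number"}},"required":["increments"]}

```bash
ls; mkdir -p pics
python3 - <<'E'
from workcell import r
import cv2
print(r.observe())
for n in ["scene","top"]:
    s=r.snapshot(n)
    cv2.imwrite(f"pics/{n}0.png",s["frame"][:,:,::-1])
    print(n,s["shot"],s["fx"],s["fy"],s["cx"],s["cy"],s["distortion"],s["extrinsics"])
    for t in ["pumpbox","cap","cap_tab","key","tray","jar","cone","tong","scraper"]:
        try: print(t,r.look_for(s,t)[:3])
        except Exception as e: print(t,e)
E
```

```text
pics
{'time': 0.0, 'joints': array([ 1.23039907e+00,  3.00469760e-01,  1.52158451e+00, -2.24496380e-05,
        1.32072129e+00, -6.65878010e-02]), 'dq': array([-0.00103873,  0.00111778, -0.00100184,  0.0003236 , -0.00051678,
        0.00076424]), 'effort': array([-1.14593244e-03, -5.43501663e+01, -3.61785471e+01, -1.10788753e-04,
        4.06905689e-03,  5.67546490e-07]), 'eef_pos': array([148.64164116, 529.28394581, 230.7206042 ]), 'tool_rot': array([ 1.36474679e-01,  9.90643383e-01, -5.81448362e-04, -1.08877987e-04]), 'force': array([ 0.03247637, -0.00492131, -1.23389726]), 'wrist_torque': array([ 0.04125817,  0.01552674, -0.03478667]), 'finger_gap': 85.24344613418238}
scene 1 449.03652592255565 449.03652592255565 320.83235164175284 239.69800936972013 [-0.06906198  0.          0.          0.          0.        ] [[ 7.92477923e-01  6.09655029e-01 -1.73056842e-02 -4.60142331e+02]
 [-4.04397616e-01  5.46485239e-01  7.33359701e-01  1.45223232e+02]
 [ 4.56553731e-01 -5.74172996e-01  6.79620528e-01 -1.03741989e+03]
 [ 0.00000000e+00  0.00000000e+00  0.00000000e+00  1.00000000e+00]]
pumpb
[... 1866 characters left out ...]
 133.5, 287.7], 'confidence': 0.57}]
cap_tab [{'extent': [112.9, 258.7, 130.9, 287.6], 'confidence': 0.8}, {'extent': [225.9, 382.7, 257.4, 427.1], 'confidence': 0.79}, {'extent': [229.0, 229.7, 257.9, 269.9], 'confidence': 0.66}]
key [{'extent': [395.4, 225.5, 399.1, 242.6], 'confidence': 0.57}]
tray [{'extent': [360.5, 158.6, 527.1, 286.2], 'confidence': 0.74}]
jar [{'extent': [272.8, 72.1, 319.5, 123.5], 'confidence': 0.63}, {'extent': [230.3, 230.6, 257.7, 273.3], 'confidence': 0.61}]
cone [{'extent': [353.6, 109.8, 395.2, 147.2], 'confidence': 0.82}]
tong [{'extent': [401.1, 182.4, 498.1, 212.7], 'confidence': 0.85}]
scraper [{'extent': [448.6, 228.0, 497.4, 253.6], 'confidence': 0.96}]
```

View pics/scene0.png

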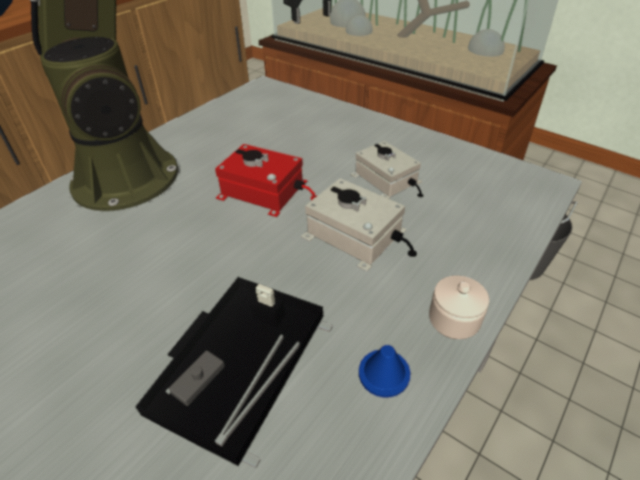

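View pics/top0.png

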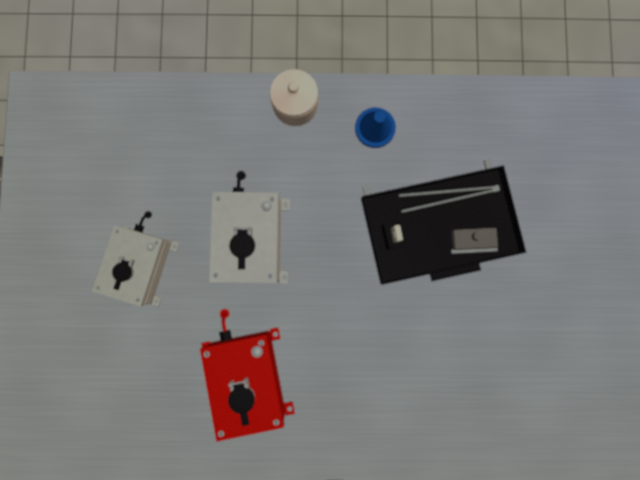

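The large pale box is at about (245,237) in the top view, with its tab pointing down the image (toward the robot). The key is at (397,234). The small pale box and the red one are decoys. Next I'll zoom in and measure.

```bash
cat > h.py <<'E'
import numpy as np, cv2
def K(s): return np.array([[s["fx"],0,s["cx"]],[0,s["fy"],s["cy"]],[0,0,1.]])
def undist(s,pts):
    return cv2.undistortPoints(np.array(pts,float).reshape(-1,1,2),K(s),np.array(s["distortion"])).reshape(-1,2)
def ray(s,pts):
    u=undist(s,pts); E=np.array(s["extrinsics"]); R,t=E[:3,:3],E[:3,3]
    d=np.c_[u[:,0],-u[:,1],-np.ones(len(u))]@R   # R^T d
    return -R.T@t, d
def atz(s,pts,z):
    o,d=ray(s,pts); k=(z-o[2])/d[:,2]; return o+k[:,None]*d
def withdepth(s,pts):
    o,d=ray(s,pts); z=np.array([s["depth"][int(round(p[1])),int(round(p[0]))] for p in pts]); return o+z[:,None]*d
def proj(s,P):
    E=np.array(s["extrinsics"]); c=np.atleast_2d(P)@E[:3,:3].T+E[:3,3]
    c=c*[1,-1,-1]
    return cv2.projectPoints(c,np.zeros(3),np.zeros(3),K(s),np.array(s["distortion"]))[0].reshape(-1,2)
def tri(sa,pa,sb,pb):
    o1,d1=ray(sa,[pa]);o2,d2=ray(sb,[pb]);d1,d2=d1[0],d2[0]
    A=np.c_[d1,-d2]; k=np.linalg.lstsq(A,o2-o1,rcond=None)[0]
    a=o1+k[0]*d1;b=o2+k[1]*d2
    return (a+b)/2,np.linalg.norm(a-b)
E
python3 - <<'E'
from workcell import r
import cv2,pickle
for n in ["scene","top"]:
    s=r.snapshot(n); pickle.dump(s,open(n+".pkl","wb"))
    f=s["frame"][:,:,::-1]
    crops={"scene":{"box":(290,170,430,275),"key":(220,265,340,355)},"top":{"box":(195,160,305,295),"key":(355,150,530,290)}}[n]
    for k,(a,b,c,d) in crops.items():
        m=min(800/(c-a),600/(d-b)); m=int(m)
        cv2.imwrite(f"pics/{n}_{k}.png",cv2.resize(f[b:d,a:c],None,fx=m,fy=m,interpolation=cv2.INTER_CUBIC)); print(n,k,m)
E
```

```text
scene box 5
scene key 6
top box 4
top key 4
```

View pics/top_box.png

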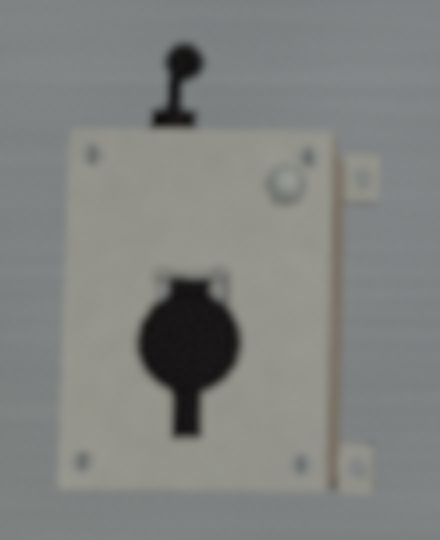

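View pics/scene_box.png

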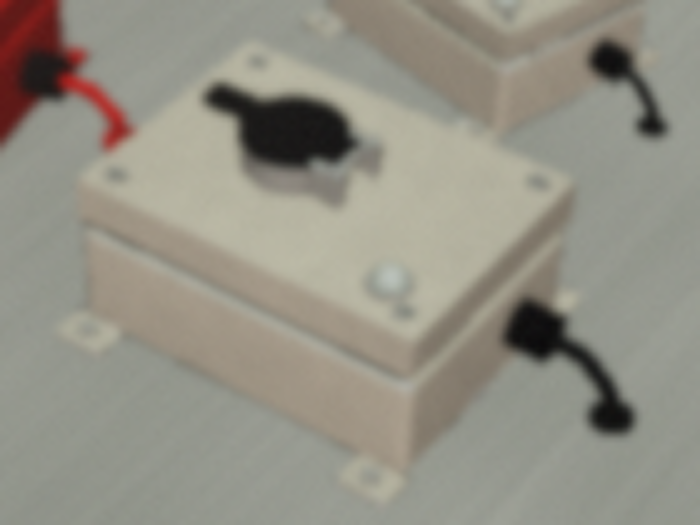

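View pics/top_key.png

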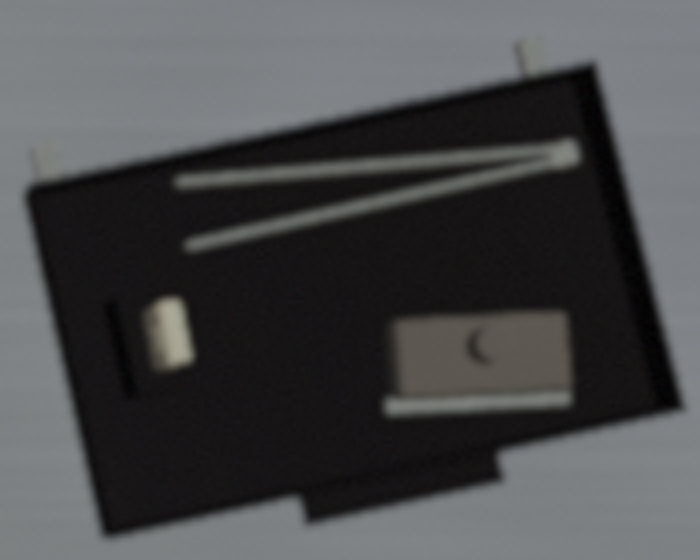

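View pics/scene_key.png

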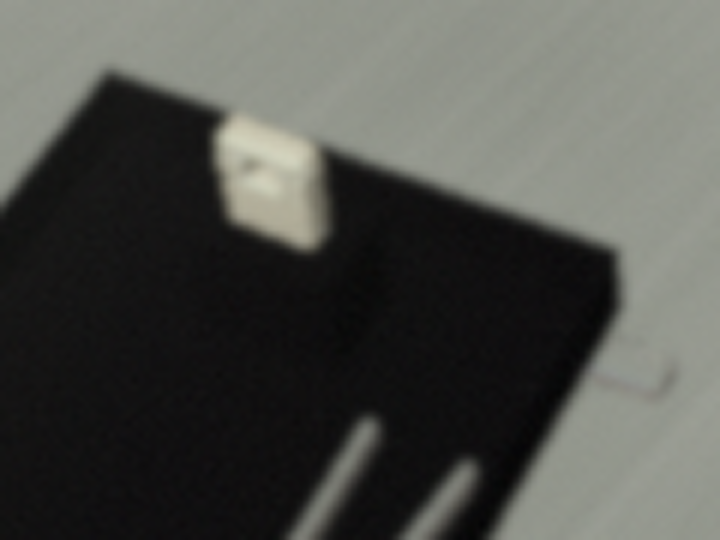

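Run:
```python
import pickle,numpy as np,cv2
from h import *
T=pickle.load(open("top.pkl","rb"));S=pickle.load(open("scene.pkl","rb"))
def c(p,o,m): return [((x+.5)/m-.5+o[0],(y+.5)/m-.5+o[1]) for x,y in p]
q=c([(70,128),(334,130),(330,490),(58,490)],(195,160),4)
P=atz(T,q,70);print("box corners",P.round(1));print("depth z",withdepth(T,[(235,200),(240,275)]).round(1))
sc=c([(247,40),(575,180),(410,340),(78,190)],(290,170),5)
P2=atz(S,sc,70);print("scene corners",P2.round(1))
print([np.linalg.norm(P[i]-P[i-1]).round(1) for i in range(4)],[np.linalg.norm(P2[i]-P2[i-1]).round(1) for i in range(4)])
k=c([(189,342),(187,434),(191,285)],(195,160),4)
print("cap top",atz(T,k,88.5).round(1))
ks=c([(295,131),(212,96)],(290,170),5); print("cap scene",atz(S,ks,88.5).round(1))
print("tri cap",tri(T,k[0],S,ks[0]), "tab end",tri(T,k[1],S,ks[1]))
# depth cloud of cap
for s,name,(a,b,cc,d) in ((T,"T",(225,225,260,275)),(S,"S",(325,180,372,212))):
    pts=[(x,y) for y in range(b,d) for x in range(a,cc)]
    W=withdepth(s,pts); g=np.array([s["frame"][y,x].mean() for x,y in pts])
    m=(W[:,2]>82)&(W[:,2]<100)&(g<70)
    w=W[m];print(name,m.sum(),np.median(w[:,2]),w.min(0),w.max(0))
# key cloud
for s,(a,b,cc,d) in ((T,(385,215,412,250)),(S,(250,278,282,312))):
    pts=[(x,y) for y in range(b,d) for x in range(a,cc)]
    W=withdepth(s,pts); g=np.array([s["frame"][y,x].mean() for x,y in pts])
    m=(g>110)&(W[:,2]>40); w=W[m]; print("key",m.sum(),w.min(0).round(1),w.max(0).round(1))
    m2=(g>90)&(W[:,2]>74); w=W[m2].astype(np.float32)
    if len(w)>5: print("top face",len(w),cv2.minAreaRect(w[:,:2].copy()),np.median(w[:,2]))
    m2=W[:,2]>60; w=W[m2].astype(np.float32)
    print("z>60",len(w),cv2.minAreaRect(w[:,:2].copy()),w[:,2].max())
# tray corners
tc=c([(28,190),(595,64),(683,405),(105,533)],(355,150),4); print("tray",atz(T,tc,32).round(1))
```

```text
box corners [[617.5 209.8  70. ]
 [617.4  99.3  70. ]
 [467.5  98.9  70. ]
 [466.8 210.8  70. ]]
depth z [[603.4 170.9  71.6]
 [478.8 160.   71.5]]
scene corners [[464.9 212.3  70. ]
 [615.5 211.5  70. ]
 [613.9 101.2  70. ]
 [470.7  97.4  70. ]]
[np.float64(150.8), np.float64(110.5), np.float64(149.9), np.float64(111.9)] [np.float64(115.0), np.float64(150.6), np.float64(110.3), np.float64(143.2)]
cap top [[527.  155.   88.5]
 [490.  155.1  88.5]
 [550.1 154.7  88.5]]
cap scene [[528.4 154.1  88.5]
 [490.9 153.4  88.5]]
tri cap (array([527.27162666, 155.400456  ,  87.17597692]), np.float64(0.4585415979130181)) tab end (array([489.84673874, 155.2131817 ,  87.00173003]), np.float64(0.3375209950458408))
T 576 87.63151765794373 [490.11744624 135.54159865  83.91528408] [551.7776842  174.71912126  92.16462099]
S 270 87.14390723167955 [489.73720299 136.0174545   84.0247207 ] [549.18360072 175.02572696  92.34737247]
key 101 [ 537.8 -106.1   63.6] [562.5 -93.3  82. ]
top face 98 ((550.5988159179688, -100.2154541015625), (25.483802795410156, 10.324580192565918), 10.591044425964355) 78.679535
z>60 128 ((524.3052978515625, -33.371543884277344), (25.944822311401367, 156.79995727539062), 21.608549118041992) 794.88745
key 285 [ 536.2 -394.5   46.8] [897.  -91.  590.6]
top face 107 ((722.4739990234375, -238.25555419921875), (23.540740966796875, 467.92010498046875), 51.04790496826172) 77.94582
z>60 206 ((722.5799560546875, -238.09408569335938), (25.003263473510742, 467.9020080566406), 51.17995834350586) 590.5879
tray [[ 616.6  -44.5   32. ]
 [ 675.2 -297.    32. ]
 [ 523.6 -331.3   32. ]
 [ 466.5  -77.6   32. ]]
```

Measured: keyway at (527.3, 155), box aligned with the world axes, hinge at x=554.3, tab end at x=490. The key is at (550.6, -100.2), its top at about 79, yawed about 11–13°. All of this fits the stated sizes. I'll grip the outer end of the tab across y and carry it round the hinge arc.

{"api": "step_arm", "payload": {"increments": [[-0.036, -0.022, 0, -2], [-0.072, -0.045, 0, -5], [-0.108, -0.067, 0, -8], [-0.144, -0.089, 0, -11], [-0.18, -0.112, 0, -14], [-0.216, -0.134, 0, -15.7], [-0.252, -0.156, 0, -15.7], [-0.288, -0.178, 0, -15.7], [-0.324, -0.201, 0, -15.7], [-0.36, -0.223, 0, -15.7], [-0.396, -0.245, 0, -15.7], [-0.431, -0.268, 0.02, -15.7]], "grip": 0.4}}

```text
time: 2.1
eef_pos: [486.5, 161.2, 218.0]
tool_rot: [0.0, 1.0, 0.001, 0.002]
force: [0.7, -0.1, 0.8]
finger_gap: 34.0
```

{"api": "step_arm", "payload": {"increments": [[0, 0, 0, 0], [0, 0, 0, 0], [0, 0, 0, 0], [0, 0, 0, 0]]}}

```text
time: 2.43
eef_pos: [483.8, 163.9, 216.1]
tool_rot: [-0.001, 1.0, 0.0, 0.0]
force: [0.6, 0.1, -0.8]
finger_gap: 33.8
```

Run:
```python
from workcell import r
import cv2
o=r.observe();print(o["time"],o["eef_pos"],o["tool_rot"],o["finger_gap"],o["force"])
for n in ["scene","top"]:
    s=r.snapshot(n);f=s["frame"][:,:,::-1]
    cv2.imwrite(f"pics/{n}_1.png",f)
```

```text
2.4333 [483.75382225 163.86068201 216.06564516] [-7.15747596e-04  9.99999692e-01  1.51580721e-04  2.82878924e-04] 33.797058410314115 [ 0.56498309  0.07959409 -0.84291839]
```

View pics/scene_1.png

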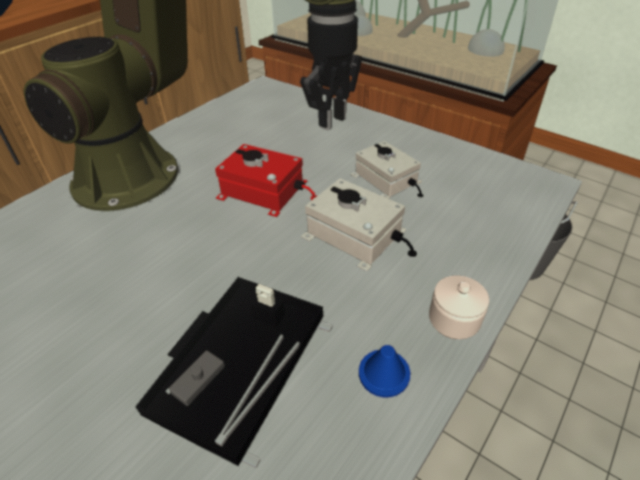

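Run:
```python
import pickle
from h import *
S=pickle.load(open("scene.pkl","rb"));T=pickle.load(open("top.pkl","rb"))
for s in (S,T): print(proj(s,[[483.8,163.9,216],[527.3,155,88.5],[491,155,87]]))
```

```text
[[332.20877664 124.10754556]
 [348.38216421 195.35860019]
 [332.51462329 189.05778862]]
[[218.10707178 271.75347975]
 [241.8915673  244.94966702]
 [241.59155809 267.48718893]]
```

View pics/top_1.png

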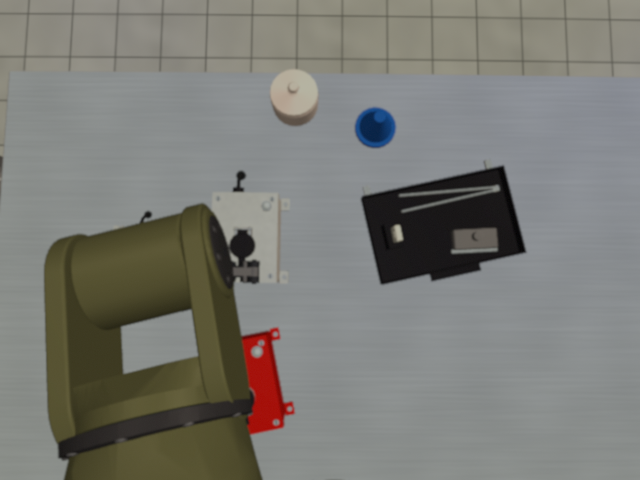

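The gripper shows in the scene view at (330,122), matching the projection. Next I descend around the tab end.

{"api": "step_arm", "payload": {"increments": [[-0.0075, -0.009, 0.03, 0], [-0.0075, -0.009, 0.06, 0], [-0.0075, -0.009, 0.09, 0], [-0.0075, -0.009, 0.111, 0], [-0.0075, -0.009, 0.111, 0], [-0.0075, -0.009, 0.111, 0]]}}

```text
time: 3.03
eef_pos: [491.4, 154.5, 104.9]
tool_rot: [-0.001, 1.0, -0.0, -0.0]
force: [-0.9, 0.0, 0.5]
finger_gap: 34.1
```

Run:
```python
from workcell import r
import cv2
o=r.observe();print(o["time"],o["eef_pos"],o["finger_gap"],o["force"])
s=r.snapshot("scene");f=s["frame"][150:270,270:430,::-1]
cv2.imwrite("pics/s2.png",cv2.resize(f,None,fx=5,fy=5,interpolation=cv2.INTER_CUBIC))
```

```text
3.0333 [491.40769425 154.47767532 104.89936602] 34.07423598380521 [-0.94054973  0.0427258   0.5377927 ]
```

View pics/s2.png

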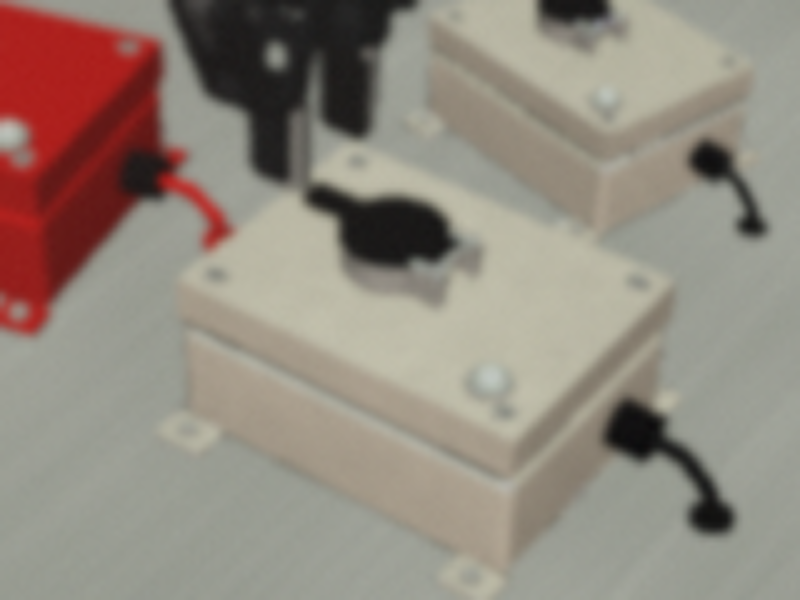

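The fingers straddle the tab end (crop 320,190) and are still above it. Going down 25 mm and closing.

{"api": "step_arm", "payload": {"increments": [[0, 0.0005, 0.012, 0], [0, 0.0005, 0.025, 0], [0, 0.0005, 0.025, 0]]}}

```text
time: 3.33
eef_pos: [491.6, 154.7, 79.7]
tool_rot: [-0.0, 1.0, 0.0, 0.0]
force: [-0.5, 0.4, -0.3]
finger_gap: 34.6
```

{"api": "step_arm", "payload": {"increments": [[0, 0, 0, 0], [0, 0, 0, 0], [0, 0, 0, 0], [0, 0, 0, 0], [0, 0, 0, 0], [0, 0, 0, 0]], "grip": 0}}

```text
time: 3.83
eef_pos: [492.3, 155.5, 81.3]
tool_rot: [-0.0, 1.0, 0.001, 0.001]
force: [-0.7, 7.5, 2.6]
finger_gap: 9.1
```

```bash
cat > snap.py <<'E'
import sys
from workcell import r
import cv2
n,a,b,c,d,out=sys.argv[1],*map(int,sys.argv[2:6]),sys.argv[6]
o=r.observe();print(o["time"],o["eef_pos"].round(1),o["finger_gap"],o["force"].round(1),o["wrist_torque"].round(2),o["joints"].round(2))
s=r.snapshot(n);f=s["frame"][b:d,a:c,::-1];m=int(min(800/(c-a),600/(d-b)))
import pickle;pickle.dump(s,open(n+"_l.pkl","wb"))
cv2.imwrite(out,cv2.resize(f,None,fx=m,fy=m,interpolation=cv2.INTER_CUBIC))
E
python3 snap.py scene 290 150 400 230 pics/s3.png
```

```text
3.8333 [492.3 155.5  81.3] 9.142066734137943 [-0.7  7.5  2.6] [1.24 0.26 0.  ] [ 0.23  0.4   1.76  0.    0.97 -1.34]
```

View pics/s3.png

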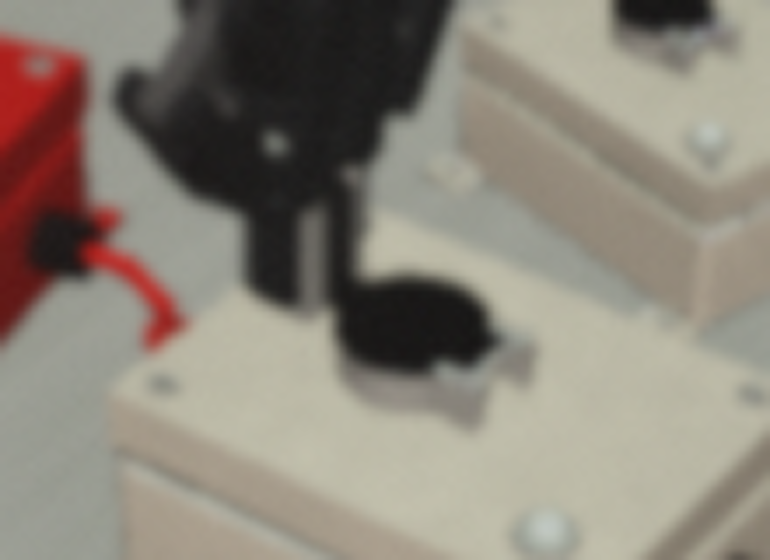

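Gripped, with the cap still shut. Now the first 60° of the hinge arc (radius 62 mm).

{"api": "step_arm", "payload": {"increments": [[0, 0, -0.005, 0], [-0.001, 0, -0.011, 0], [-0.002, 0, -0.016, 0], [-0.004, 0, -0.021, 0], [-0.006, 0, -0.026, 0], [-0.008, 0, -0.031, 0], [-0.011, 0, -0.036, 0], [-0.0145, 0, -0.04, 0], [-0.022, 0, -0.0475, 0], [-0.031, 0, -0.0535, 0], [-0.031, 0, -0.0535, 0]]}}

```text
time: 4.8
eef_pos: [523.4, 155.5, 136.9]
tool_rot: [-0.0, 1.0, 0.001, 0.001]
force: [-22.4, 4.6, 31.0]
finger_gap: 7.0
```

```bash
python3 snap.py scene 290 130 400 210 pics/s4.png
```

```text
4.8 [523.4 155.5 136.9] 6.9754636191605295 [-22.4   4.6  31. ] [0.48 4.02 0.1 ] [ 0.22  0.39  1.64  0.    1.12 -1.35]
```

View pics/s4.png

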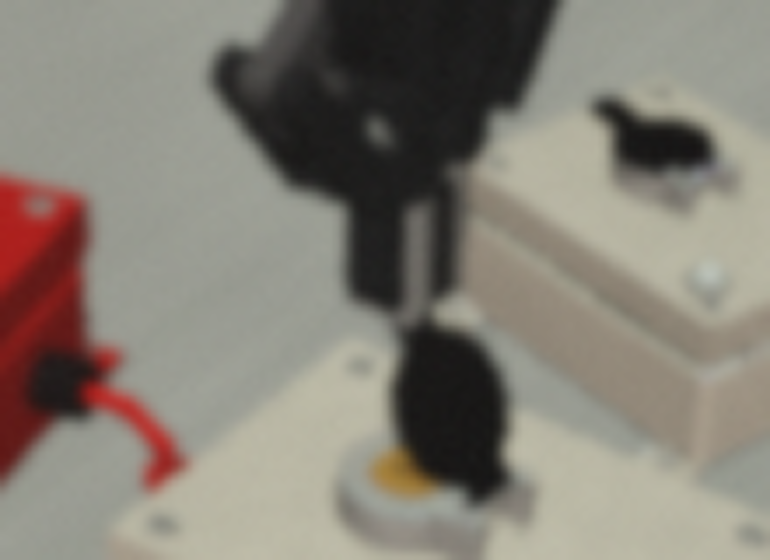

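The cap follows, with its disk standing at about 60° and the brass plug visible. The force (38 N, pointing away from the hinge) shows the fingers are pushed slightly inward, so I widen the arc a little.

{"api": "step_arm", "payload": {"increments": [[0.0015, 0, -0.003, 0], [0.0015, 0, -0.003, 0], [0.0015, 0, -0.003, 0]]}}

```text
time: 5.1
eef_pos: [521.3, 155.3, 137.1]
tool_rot: [-0.0, 1.0, 0.001, 0.001]
force: [1.3, 7.1, -5.0]
finger_gap: 7.0
```

{"api": "step_arm", "payload": {"increments": [[-0.005, 0, -0.003, 0], [-0.0105, 0, -0.005, 0], [-0.016, 0, -0.0065, 0], [-0.0215, 0, -0.008, 0]]}}

```text
time: 5.43
eef_pos: [543.3, 155.4, 146.8]
tool_rot: [-0.0, 1.0, 0.001, 0.001]
force: [-4.0, 4.7, 8.8]
finger_gap: 7.0
```

{"api": "step_arm", "payload": {"increments": [[-0.006, 0, -0.0005, 0], [-0.0115, 0, -0.001, 0], [-0.017, 0, -0.0005, 0]]}}

```text
time: 5.68
eef_pos: [561.3, 155.4, 148.6]
tool_rot: [-0.0, 1.0, 0.001, 0.003]
force: [-0.9, 3.1, 19.1]
finger_gap: 5.9
```

```bash
python3 snap.py scene 290 120 400 200 pics/s5.png
```

```text
5.6833 [561.3 155.4 148.6] 5.865473132766696 [-0.9  3.1 19.1] [0.64 0.38 0.12] [ 0.21  0.45  1.52  0.    1.17 -1.37]
```

View pics/s5.png

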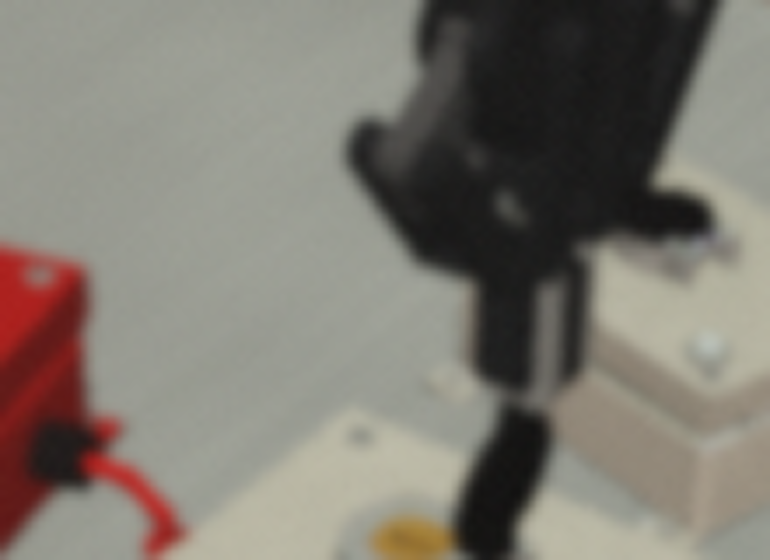

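{"api": "step_arm", "payload": {"increments": [[-0.005, 0, -0.001, 0], [-0.01, 0, 0, 0], [-0.015, 0, 0.002, 0], [-0.02, 0, 0.005, 0], [-0.02, 0, 0.005, 0]]}}

```text
time: 6.15
eef_pos: [583.1, 155.3, 144.4]
tool_rot: [-0.0, 1.0, 0.001, 0.005]
force: [4.9, 3.8, 20.3]
finger_gap: 5.6
```

```bash
python3 snap.py scene 290 120 400 200 pics/s6.png
```

```text
6.15 [583.1 155.3 144.4] 5.612419627181542 [ 4.9  3.8 20.3] [ 0.61 -0.9   0.13] [ 0.2   0.49  1.46  0.    1.17 -1.37]
```

View pics/s6.png

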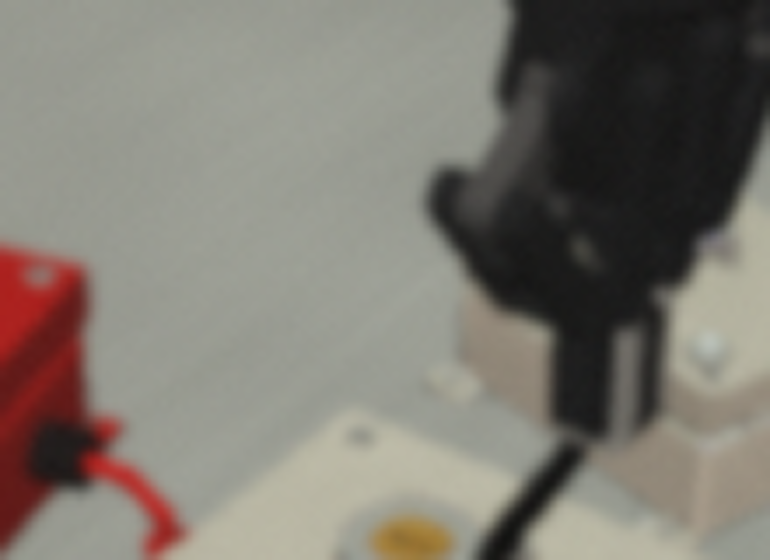

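The cap is well past upright. I'll open the fingers and back straight up.

{"api": "step_arm", "payload": {"increments": [[0, 0, 0, 0], [0, 0, 0, 0], [0, 0, -0.003, 0], [0, 0, -0.02, 0], [0, 0, -0.045, 0], [0, 0, -0.07, 0], [0, 0, -0.07, 0]], "grip": 0.6}}

```text
time: 6.78
eef_pos: [581.0, 154.7, 215.1]
tool_rot: [-0.0, 1.0, 0.001, 0.003]
force: [0.5, 0.4, 0.2]
finger_gap: 51.4
```

```bash
python3 snap.py scene 290 150 430 260 pics/s7.png
```

```text
6.7833 [581.  154.7 215.1] 51.395106136437995 [0.5 0.4 0.2] [-0.02 -0.04 -0.06] [ 0.2   0.42  1.39 -0.    1.32 -1.37]
```

View pics/s7.png

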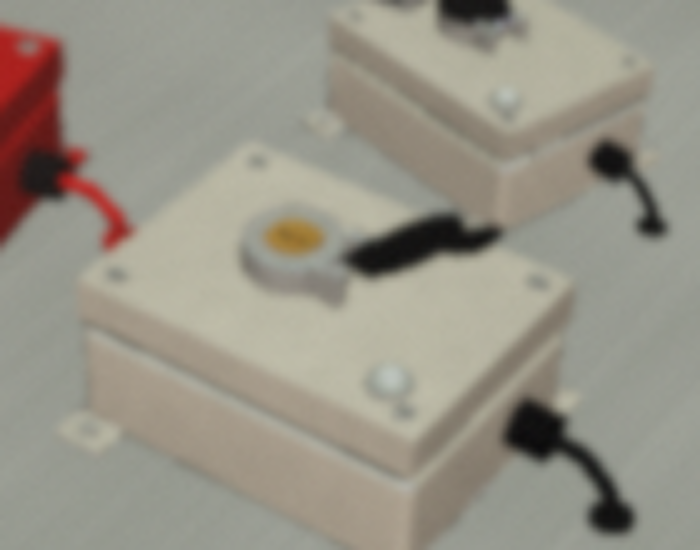

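The cap is laid back and the brass plug is clear at crop (296,237). Next I move above the key.

{"api": "step_arm", "payload": {"increments": [[0.003, -0.03, 0, -2], [0.006, -0.06, 0, -4], [0.01, -0.095, 0, -6], [0.014, -0.13, 0, -8], [0.018, -0.165, 0.02, -10], [0.022, -0.2, 0.04, -11.5], [0.026, -0.23, 0.06, -11.5], [0.0304, -0.255, 0.085, -11.5], [0.0304, -0.255, 0.085, -11.5], [0.0304, -0.255, 0.085, -11.5], [0.0304, -0.255, 0.085, -11.5]]}}

```text
time: 7.75
eef_pos: [549.4, -100.2, 124.7]
tool_rot: [-0.1, 0.995, 0.0, -0.0]
force: [0.2, 1.5, 0.5]
finger_gap: 51.1
```

```bash
python3 snap.py scene 220 220 340 310 pics/s8.png; python3 snap.py top 190 160 460 300 pics/t8.png
python3 - <<'E'
import pickle
from h import *
S=pickle.load(open("scene_l.pkl","rb"))
E
```

```text
7.75 [ 549.4 -100.2  124.7] 51.063611961716084 [0.2 1.5 0.5] [ 0.03 -0.    0.01] [-0.25  0.43  1.61  0.    1.1  -2.02]
7.8 [549.7 -99.9 125.2] 51.275706455161995 [ 0.2 -0.1  0.2] [-0.   -0.   -0.02] [-0.25  0.43  1.61  0.    1.1  -2.02]
```

View pics/s8.png

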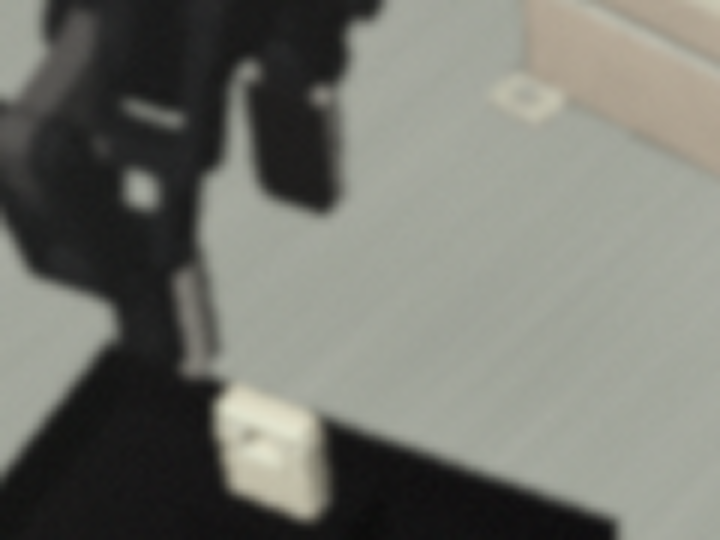

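View pics/t8.png

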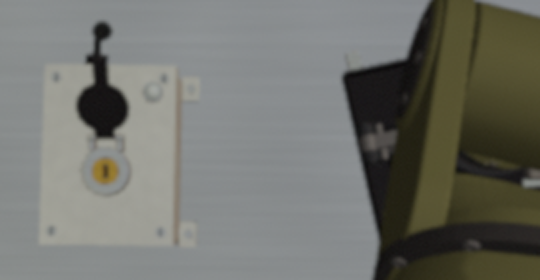

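Run:
```python
import pickle
from h import *
for n,(a,b,c,d) in (("scene",(330,185,362,210)),("top",(228,232,262,260))):
    s=pickle.load(open(n+"_l.pkl","rb")); f=s["frame"].astype(int)[b:d,a:c]
    m=((f[:,:,0]-f[:,:,2])>60).astype(float)
    w=np.clip(f[:,:,0]-f[:,:,2]-25,0,None).astype(float); w*= (cv2.dilate(m,np.ones((5,5)))>0)
    m2=cv2.dilate(m,np.ones((3,3)));ys,xs=np.nonzero(m);print(n,m.sum(),xs.min()+a,xs.max()+a,ys.min()+b,ys.max()+b)
    cx,cy=(xs.mean()+a,ys.mean()+b); print(cx,cy,atz(s,[(cx,cy)],84),atz(s,[((xs.min()+xs.max())/2+a,(ys.min()+ys.max())/2+b)],84))
    globals()[n]=(s,(cx,cy))
    if n=="top":
        g=f.sum(2); 
        f5=cv2.resize(s["frame"][b:d,a:c,::-1],None,fx=18,fy=18,interpolation=cv2.INTER_CUBIC); cv2.imwrite("pics/slot.png",f5)
print(tri(*scene,*top))
```

```text
scene 58.0 343 353 194 200
348.1896551724138 196.89655172413794 [[526.38709106 155.87138756  84.        ]] [[526.28498418 155.40650998  84.        ]]
top 100.0 237 248 240 250
242.07 244.98 [[527.53236587 155.47511854  84.        ]] [[527.50442364 154.77565612  84.        ]]
(array([527.24878354, 155.11747771,  84.91894419]), np.float64(0.5989098988225283))
```

View pics/slot.png

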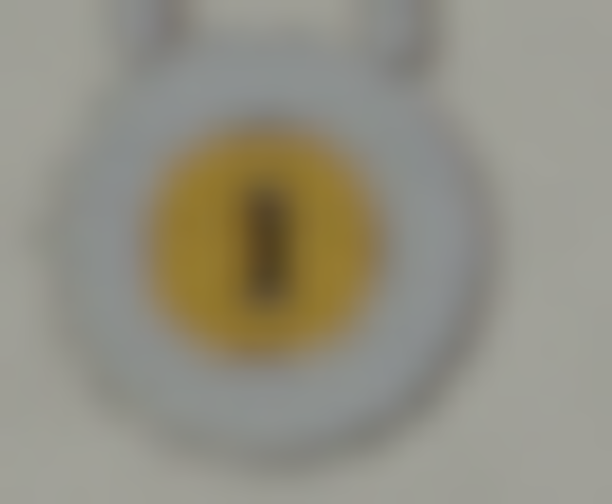

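The keyway from two views is (527.3, 155.1, 84.9), against an expected height of 84. The slot lies along x. Now I descend on the key.

{"api": "step_arm", "payload": {"increments": [[-0.001, 0, 0.025, 0], [-0.001, 0, 0.05, 0], [-0.001, 0, 0.065, 0], [-0.001, 0, 0.072, 0], [-0.001, 0, 0.072, 0], [-0.001, 0, 0.072, 0]]}}

```text
time: 8.35
eef_pos: [550.9, -100.0, 53.6]
tool_rot: [-0.101, 0.995, -0.0, 0.001]
force: [-0.7, 0.1, 0.5]
finger_gap: 51.1
```

```bash
python3 snap.py scene 220 240 340 330 pics/s9.png
```

```text
8.35 [ 550.9 -100.    53.6] 51.071592894708 [-0.7  0.1  0.5] [-0.02  0.02  0.02] [-0.24  0.53  1.65 -0.    0.96 -2.02]
```

View pics/s9.png

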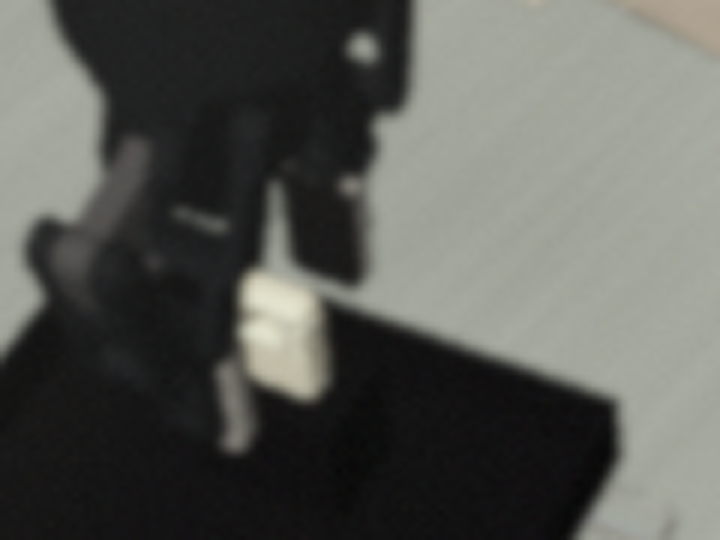

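The fingers straddle the key (crop 285,335). Closing.

{"api": "step_arm", "payload": {"increments": [[0, 0, 0, 0], [0, 0, 0, 0], [0, 0, 0, 0], [0, 0, 0, 0], [0, 0, 0, 0], [0, 0, 0, 0], [0, 0, 0, 0]], "grip": 0}}

```text
time: 8.98
eef_pos: [550.5, -100.0, 53.2]
tool_rot: [-0.1, 0.995, 0.0, 0.0]
force: [-2.7, 4.9, 5.8]
finger_gap: 9.0
```

```bash
python3 snap.py scene 220 240 340 330 pics/s10.png
```

```text
8.9833 [ 550.5 -100.    53.2] 9.041412569364738 [-2.7  4.9  5.8] [0.82 0.41 0.03] [-0.25  0.53  1.65  0.    0.96 -2.02]
```

View pics/s10.png

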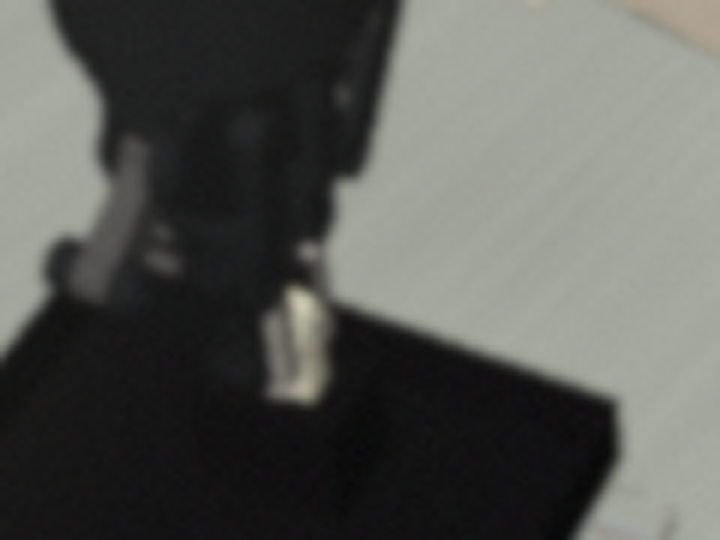

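{"api": "step_arm", "payload": {"increments": [[0, 0, -0.006, 0], [0, 0, -0.014, 0], [0, 0, -0.025, 0], [0, 0, -0.04, 0], [0, 0, -0.06, 0], [0, 0, -0.08, 0], [0, 0, -0.1, 0], [0, 0, -0.1, 0], [0, 0, -0.1, 0]]}}

```text
time: 9.78
eef_pos: [550.8, -100.7, 154.4]
tool_rot: [-0.1, 0.995, -0.001, 0.001]
force: [-0.6, 0.2, -0.8]
finger_gap: 8.5
```

```bash
python3 snap.py scene 220 195 340 285 pics/s11.png
```

```text
9.7833 [ 550.8 -100.7  154.4] 8.501904957641546 [-0.6  0.2 -0.8] [-0.01 -0.05 -0.06] [-0.25  0.39  1.58 -0.    1.16 -2.02]
```

View pics/s11.png

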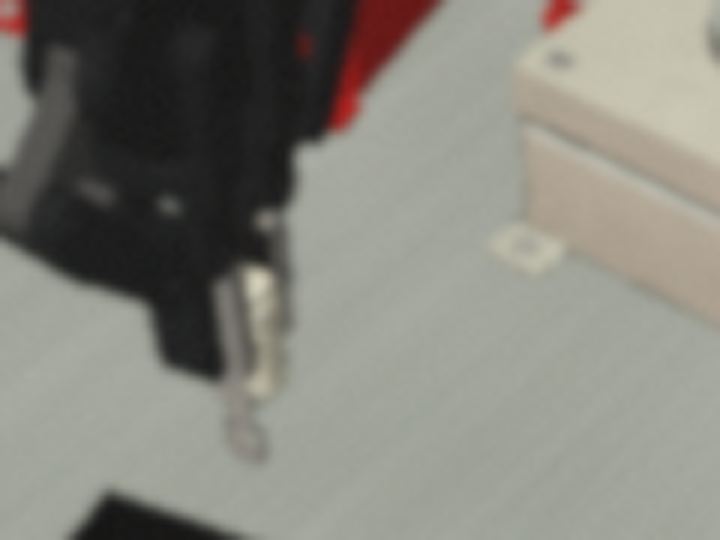

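The key is lifted clear of the tray and the blade is visible. Now over to the switch.

{"api": "step_arm", "payload": {"increments": [[-0.003, 0.025, 0, 1], [-0.006, 0.055, 0, 3], [-0.009, 0.09, 0, 5], [-0.013, 0.125, 0, 7], [-0.017, 0.16, 0, 9], [-0.021, 0.195, 0, 11.5], [-0.025, 0.23, 0, 11.5], [-0.028, 0.255, 0, 11.5], [-0.028, 0.2555, 0, 11.5], [-0.028, 0.2555, 0, 11.5], [-0.028, 0.2555, 0, 11.5]]}}

```text
time: 10.75
eef_pos: [526.5, 155.1, 152.0]
tool_rot: [-0.0, 1.0, -0.0, -0.001]
force: [-0.5, -0.4, -0.2]
finger_gap: 8.8
```

```bash
python3 snap.py scene 300 130 400 205 pics/s12.png;python3 snap.py top 190 180 290 255 pics/t12.png
```

```text
10.75 [526.5 155.1 152. ] 8.846704003595415 [-0.5 -0.4 -0.2] [ 0.03  0.05 -0.02] [ 0.22  0.38  1.61 -0.    1.15 -1.35]
10.8 [526.7 154.7 152.1] 9.0624487055613 [ 0.7  0.7 -1.3] [-0.04  0.02  0.03] [ 0.22  0.38  1.61 -0.    1.15 -1.35]
```

View pics/s12.png

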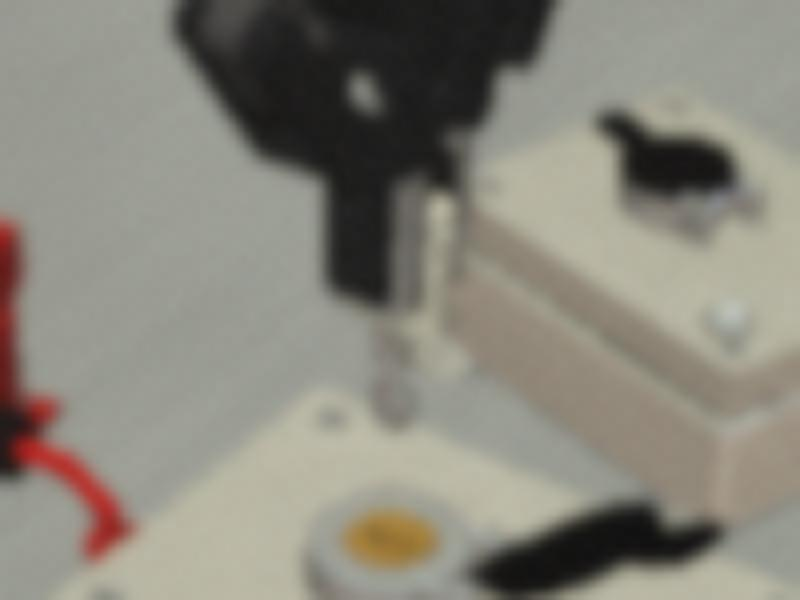

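View pics/t12.png

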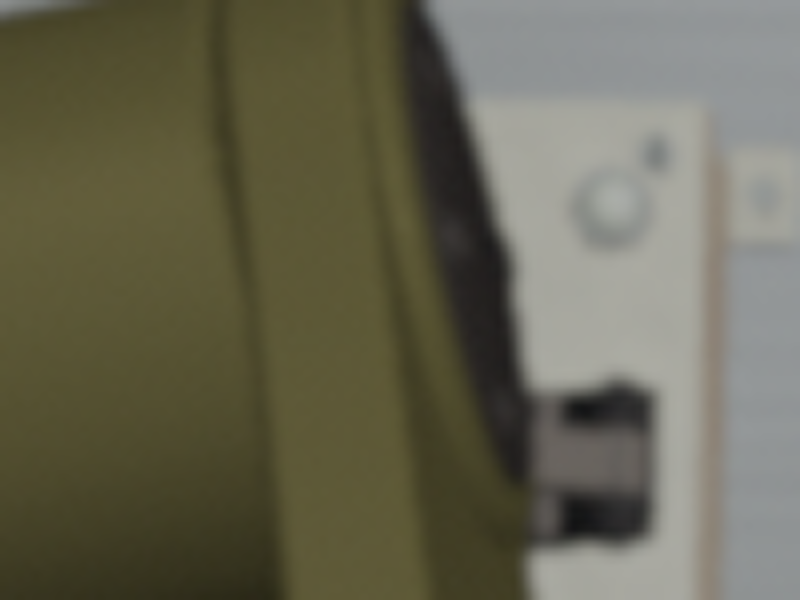

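```bash
cat > ov.py <<'E'
import pickle,sys
from h import *
# overlay key model: x y z(of bow underside) yaw_deg out crop
x,y,z,yaw=map(float,sys.argv[1:5]);out=sys.argv[5];a,b,c,d=map(int,sys.argv[6:10])
s=pickle.load(open("scene_l.pkl","rb"));m=int(min(800/(c-a),600/(d-b)))
im=cv2.resize(s["frame"][b:d,a:c,::-1],None,fx=m,fy=m,interpolation=cv2.INTER_CUBIC)
t=np.radians(yaw);R=np.array([[np.cos(t),-np.sin(t),0],[np.sin(t),np.cos(t),0],[0,0,1]])
def box(hx,hy,z0,z1,col,hx2=None,hy2=None):
    hx2=hx if hx2 is None else hx2;hy2=hy if hy2 is None else hy2
    lo=[(-hx,-hy,z0),(hx,-hy,z0),(hx,hy,z0),(-hx,hy,z0)];hi=[(-hx2,-hy2,z1),(hx2,-hy2,z1),(hx2,hy2,z1),(-hx2,hy2,z1)]
    P=proj(s,np.array(lo+hi)@R.T+[x,y,z]);P=((P-[a,b]+.5)*m).astype(int)
    for i,j in [(0,1),(1,2),(2,3),(3,0),(4,5),(5,6),(6,7),(7,4),(0,4),(1,5),(2,6),(3,7)]: cv2.line(im,tuple(map(int,P[i])),tuple(map(int,P[j])),col,1)
box(13,5,0,34,(0,0,255)); box(5,1.5,-27,0,(255,0,0)); box(2.25,.6,-30,-27,(255,0,255),5,1.5)
cv2.imwrite(out,im)
E
python3 snap.py scene 300 130 400 205 pics/s12.png; python3 ov.py 526.7 154.9 143.9 0 pics/o12.png 310 140 390 200
```

```text
10.85 [526.9 154.6 152.3] 9.025366668845821 [ 0.7  0.3 -0.3] [0.01 0.03 0.04] [ 0.22  0.38  1.61 -0.    1.15 -1.35]
```

View pics/o12.png

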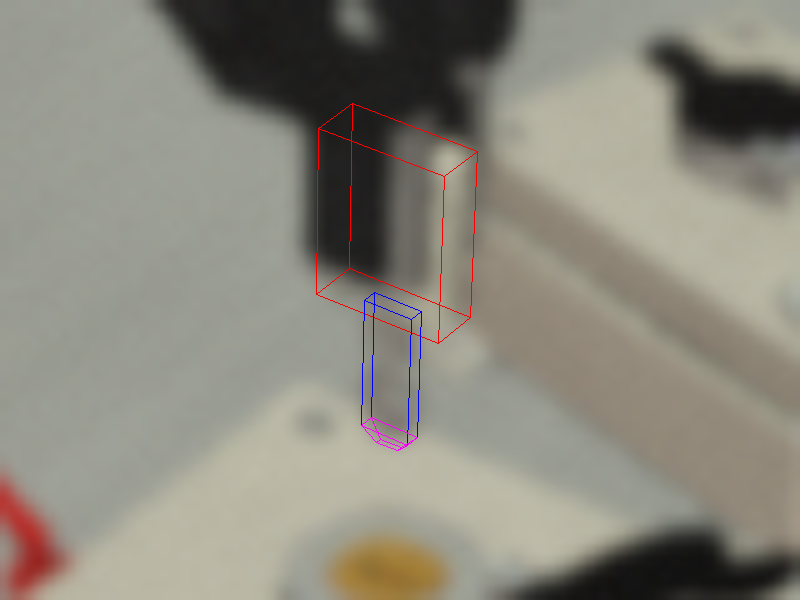

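The model overlay matches the key to about 1 px, so the grasp is centred and upright. I lower until the tip is a few mm above the slot.

{"api": "step_arm", "payload": {"increments": [[-0.0003, 0.0005, 0.01, 0], [-0.0003, 0.0005, 0.02, 0], [-0.0003, 0.0005, 0.025, 0], [-0.0003, 0.0005, 0.025, 0], [-0.0003, 0.0005, 0.025, 0]]}}

```text
time: 11.32
eef_pos: [526.9, 155.9, 127.0]
tool_rot: [-0.0, 1.0, -0.0, -0.001]
force: [-0.5, -0.3, 0.0]
finger_gap: 9.2
```

```bash
python3 snap.py scene 310 150 390 210 pics/s13.png; python3 ov.py 527.0 155.2 119.3 0 pics/o13.png 310 150 390 210; python3 snap.py top 190 180 290 255 pics/t13.png
```

```text
11.3167 [526.9 155.9 127. ] 9.198120602257505 [-0.5 -0.3  0. ] [-0.01  0.02 -0.05] [ 0.22  0.41  1.63  0.    1.1  -1.35]
11.3667 [527.1 156.  127.5] 9.048757055895528 [-0.2  0.   0.3] [0.04 0.   0.01] [ 0.22  0.41  1.63 -0.    1.1  -1.35]
```

View pics/s13.png

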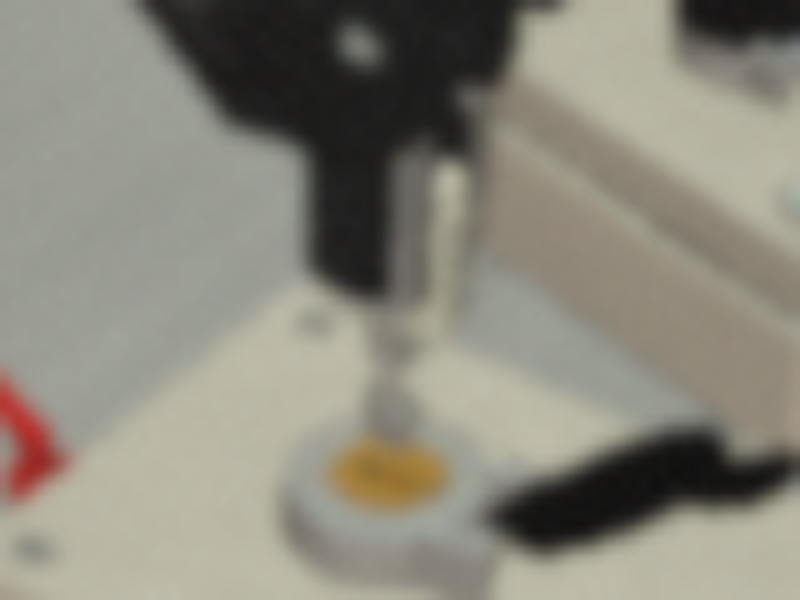

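View pics/o13.png

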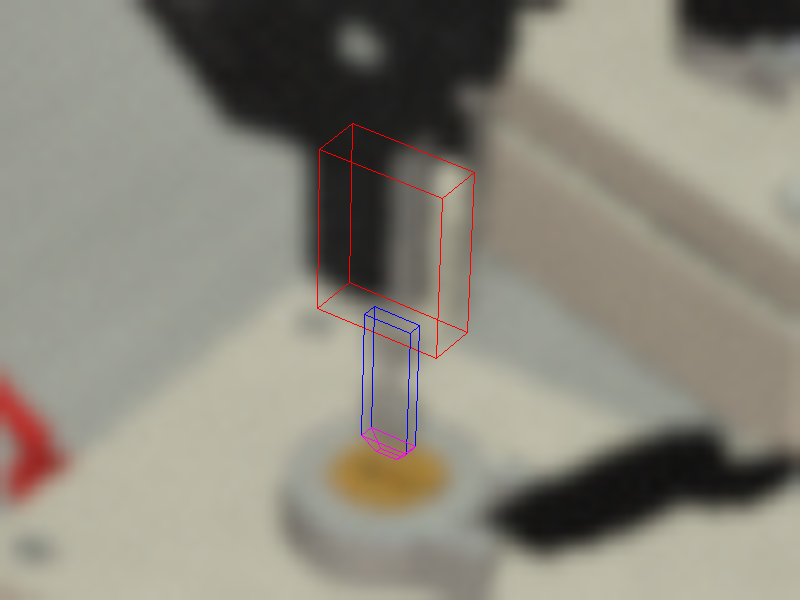

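Run:
```python
import pickle
from h import *
S=pickle.load(open("scene_l.pkl","rb"))
print(proj(S,[[527.3,155.1,84],[527.3,157.1,84],[529.3,155.1,84],[527.3,155.1,86]]),"meas 348.19 196.90")
from workcell import r
f=S["frame"][150:210,310:390]
cv2.imwrite("pics/z13.png",cv2.resize(f[20:55,15:70,::-1],None,fx=14,fy=14,interpolation=cv2.INTER_NEAREST))
```

```text
[[348.35533581 197.2799133 ]
 [348.97571519 196.74886175]
 [349.24460349 197.67173937]
 [348.38107122 196.415932  ]] meas 348.19 196.90
```

View pics/z13.png

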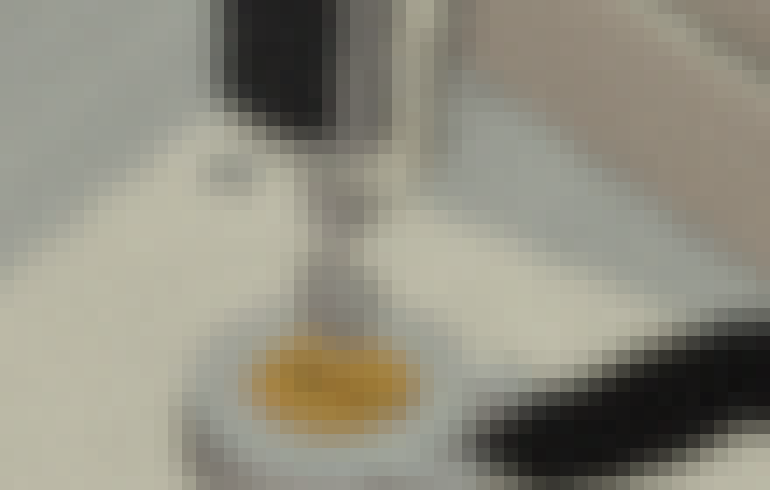

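Blade centre column is 348.6 against the model's 348.4, which is aligned. Now a gentle descent into the slot.

{"api": "step_arm", "payload": {"increments": [[0, -0.0004, 0.003, 0], [0, -0.0004, 0.006, 0], [0, -0.0004, 0.008, 0], [0, -0.0004, 0.008, 0]]}}

```text
time: 11.75
eef_pos: [526.9, 155.7, 119.1]
tool_rot: [-0.0, 1.0, -0.0, -0.0]
force: [0.7, 0.0, -0.5]
finger_gap: 8.6
```

{"api": "step_arm", "payload": {"increments": [[0, 0, 0.002, 0], [0, 0, 0.003, 0], [0, 0, 0.003, 0]]}}

```text
time: 12.0
eef_pos: [527.3, 155.7, 116.7]
tool_rot: [-0.0, 1.0, 0.0, 0.0]
force: [-0.3, -0.3, 1.4]
finger_gap: 9.1
```

```bash
python3 snap.py scene 310 150 390 210 pics/s14.png
```

```text
12.0 [527.3 155.7 116.7] 9.149688485920493 [-0.3 -0.3  1.4] [ 0.01 -0.1  -0.  ] [ 0.22  0.42  1.64  0.    1.08 -1.35]
```

View pics/s14.png

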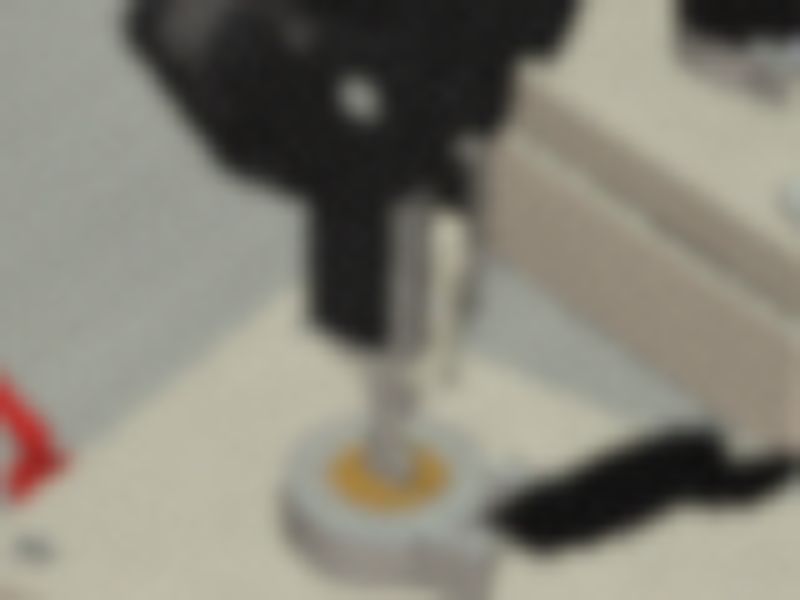

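The tip is at the plug centre (crop 395,475). Continuing down with force checks.

{"api": "step_arm", "payload": {"increments": [[0, 0, 0.001, 0], [0, 0, 0.002, 0], [0, 0, 0.002, 0]]}}

```text
time: 12.3
eef_pos: [527.4, 155.8, 115.2]
tool_rot: [-0.0, 1.0, 0.0, 0.001]
force: [0.0, 0.9, 2.7]
finger_gap: 9.2
```

{"api": "step_arm", "payload": {"increments": [[0, 0, 0.001, 0], [0, 0, 0.002, 0], [0, 0, 0.002, 0]]}}

```text
time: 12.55
eef_pos: [527.3, 155.8, 112.9]
tool_rot: [-0.0, 1.0, 0.0, 0.0]
force: [0.5, 0.0, 2.5]
finger_gap: 8.7
```

{"api": "step_arm", "payload": {"increments": [[0.001, 0, 0.001, 0], [-0.001, 0, 0.002, 0], [0.001, 0, 0.003, 0], [-0.001, 0, 0.003, 0], [0, 0, 0.004, 0], [0, 0, 0.004, 0]]}}

```text
time: 13.05
eef_pos: [527.2, 155.7, 108.4]
tool_rot: [-0.0, 1.0, -0.0, 0.0]
force: [3.2, -0.2, -0.9]
finger_gap: 9.3
```

{"api": "step_arm", "payload": {"increments": [[0.001, 0, 0.001, 0], [-0.001, 0, 0.002, 0], [0.001, 0, 0.003, 0], [-0.001, 0, 0.004, 0], [0.001, 0, 0.005, 0], [-0.001, 0, 0.006, 0], [0, 0, 0.006, 0], [0, 0, 0.006, 0]]}}

```text
time: 13.72
eef_pos: [526.7, 155.6, 102.2]
tool_rot: [-0.0, 1.0, -0.0, -0.001]
force: [0.3, 0.7, -0.3]
finger_gap: 8.8
```

```bash
python3 snap.py scene 310 150 390 210 pics/s15.png
```

```text
13.7167 [526.7 155.6 102.2] 8.8153102725466 [ 0.3  0.7 -0.3] [-0.05 -0.03 -0.04] [ 0.22  0.44  1.65  0.    1.05 -1.35]
```

View pics/s15.png

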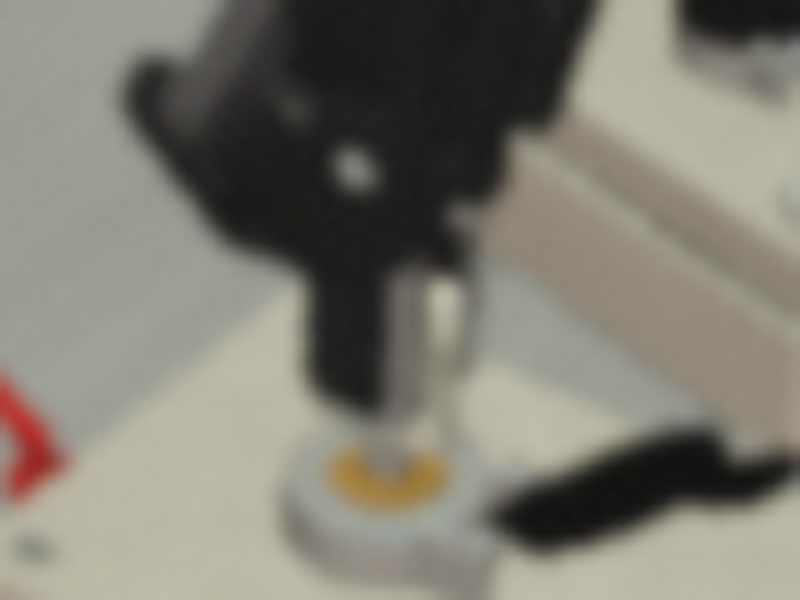

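The key is going in well, with about 10 mm of blade left. Continuing with rocking.

{"api": "step_arm", "payload": {"increments": [[0.001, 0, 0.001, 0], [-0.001, 0, 0.002, 0], [0.001, 0, 0.003, 0], [-0.001, 0, 0.004, 0], [0.001, 0, 0.005, 0], [-0.001, 0, 0.005, 0], [0, 0, 0.006, 0], [0, 0, 0.006, 0]]}}

```text
time: 14.43
eef_pos: [527.1, 155.7, 96.5]
tool_rot: [-0.0, 1.0, 0.0, 0.0]
force: [0.7, -0.4, 0.2]
finger_gap: 9.0
```

{"api": "step_arm", "payload": {"increments": [[0.001, 0, 0.001, 0], [-0.001, 0, 0.002, 0], [0.001, 0, 0.003, 0], [-0.001, 0, 0.003, 0], [0, 0, 0.0035, 0], [0, 0, 0.0035, 0]]}}

```text
time: 14.93
eef_pos: [526.8, 155.7, 92.8]
tool_rot: [-0.0, 1.0, -0.0, -0.0]
force: [0.5, 0.0, -0.9]
finger_gap: 8.9
```

{"api": "step_arm", "payload": {"increments": [[0, 0, 0.001, 0], [0, 0, 0.002, 0], [0, 0, 0.002, 0]]}}

```text
time: 15.18
eef_pos: [527.2, 155.8, 92.0]
tool_rot: [-0.0, 1.0, 0.0, 0.0]
force: [-5.7, -2.0, 11.1]
finger_gap: 9.0
```

```bash
python3 snap.py scene 310 150 390 210 pics/s16.png
```

```text
15.1833 [527.2 155.8  92. ] 9.038243195538616 [-5.7 -2.  11.1] [-0.22  0.98  0.03] [ 0.22  0.45  1.66 -0.    1.03 -1.35]
```

View pics/s16.png

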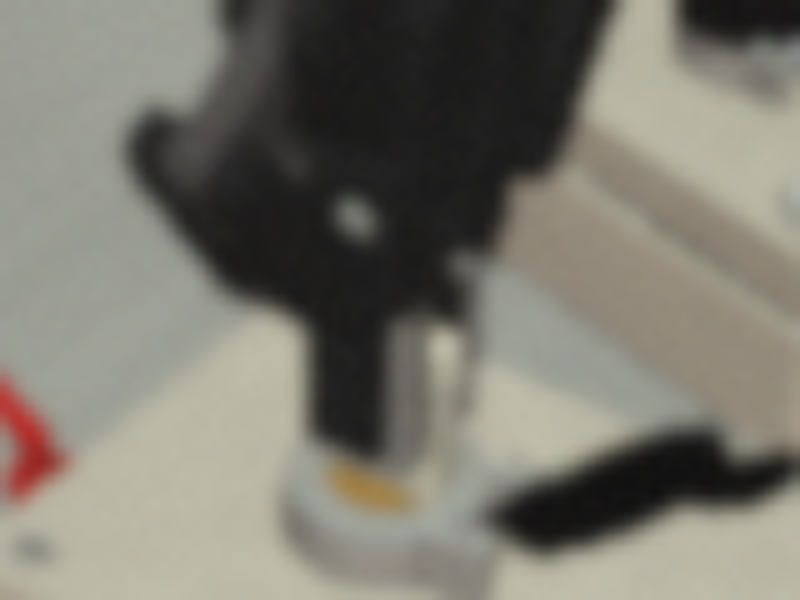

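{"api": "step_arm", "payload": {"increments": [[0.001, 0, 0.001, 0], [-0.001, 0, 0.001, 0], [0.001, 0, 0.001, 0], [-0.001, 0, 0.001, 0], [0, 0, 0.001, 0], [0, 0, 0.001, 0]]}}

```text
time: 15.73
eef_pos: [527.9, 155.9, 91.8]
tool_rot: [-0.0, 1.0, 0.0, 0.001]
force: [-2.5, -0.9, 16.4]
finger_gap: 8.8
```

It is at a firm stop at z 91.8 (home predicted at 92.2), so the key is home. Starting the turn.

{"api": "step_arm", "payload": {"increments": [[0, 0, 0, 5], [0, 0, 0, 10], [0, 0, 0, 15], [0, 0, 0, 20], [0, 0, 0, 25], [0, 0, 0, 30], [0, 0, 0, 30]]}}

```text
time: 16.32
eef_pos: [527.8, 155.8, 91.8]
tool_rot: [0.261, 0.965, 0.001, 0.001]
force: [-5.2, -0.8, 17.4]
finger_gap: 9.3
```

```bash
python3 snap.py scene 310 150 390 210 pics/s17.png
```

```text
16.3167 [527.8 155.8  91.8] 9.284828120391701 [-5.2 -0.8 17.4] [-0.32  0.7  -0.04] [ 0.22  0.45  1.66 -0.    1.03 -0.82]
```

View pics/s17.png

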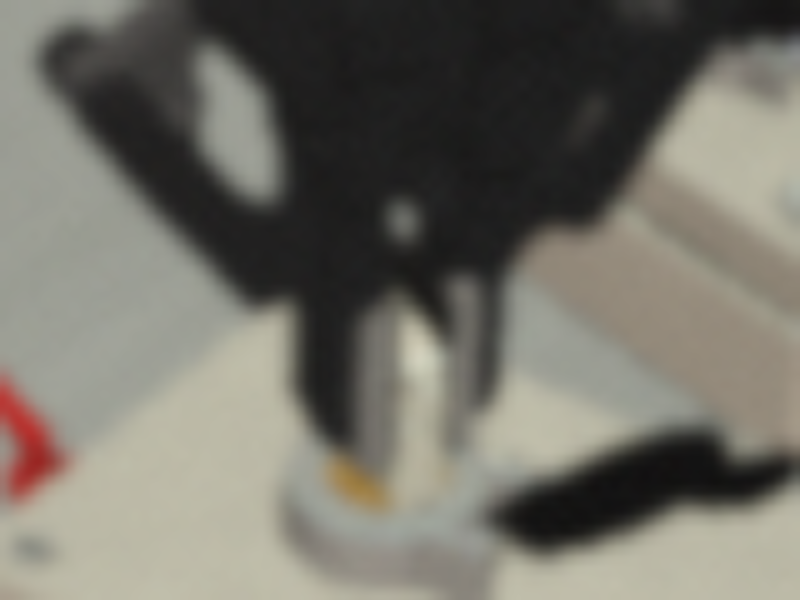

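Turning freely, with low torque. Continuing to 60°, then 90°.

{"api": "step_arm", "payload": {"increments": [[0, 0, 0, 5], [0, 0, 0, 10], [0, 0, 0, 15], [0, 0, 0, 20], [0, 0, 0, 25], [0, 0, 0, 30], [0, 0, 0, 30]]}}

```text
time: 16.95
eef_pos: [527.6, 155.4, 91.8]
tool_rot: [0.502, 0.865, 0.0, 0.001]
force: [-6.7, -4.8, 20.5]
finger_gap: 8.7
```

{"api": "step_arm", "payload": {"increments": [[0, 0, 0, 5], [0, 0, 0, 10], [0, 0, 0, 15], [0, 0, 0, 20], [0, 0, 0, 25], [0, 0, 0, 30], [0, 0, 0, 30]]}}

```text
time: 17.53
eef_pos: [527.1, 155.4, 91.8]
tool_rot: [0.709, 0.705, -0.0, 0.0]
force: [-11.5, -5.4, 22.6]
finger_gap: 9.0
```

```bash
python3 snap.py scene 300 140 400 215 pics/s18.png
```

```text
17.5333 [527.1 155.4  91.8] 9.007354362665955 [-11.5  -5.4  22.6] [-1.06  2.06 -0.04] [ 0.22  0.45  1.66 -0.    1.03  0.23]
```

View pics/s18.png

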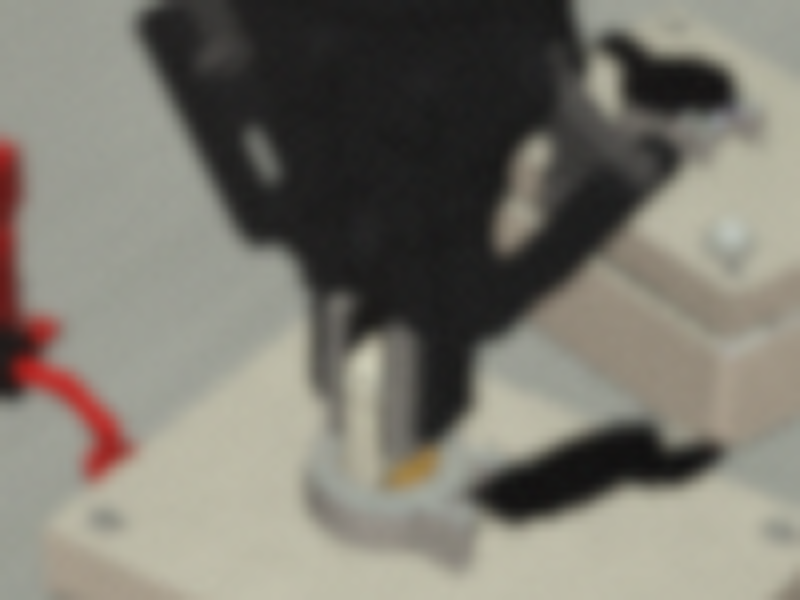

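At 90° turned, the torque about z is about the spring's 0.04 N·m. I add 4° for the slot play and ease the side load slightly.

{"api": "step_arm", "payload": {"increments": [[-0.0003, -0.0005, 0, 2], [-0.0003, -0.0006, 0, 4], [-0.0003, -0.0006, 0, 4], [-0.0003, -0.0006, 0, 4], [-0.0003, -0.0006, 0, 4], [-0.0003, -0.0006, 0, 4]]}}

```text
time: 18.08
eef_pos: [526.8, 155.3, 91.8]
tool_rot: [0.731, 0.682, 0.0, 0.001]
force: [-7.7, -2.9, 20.3]
finger_gap: 8.8
```

```bash
python3 snap.py scene 300 140 400 215 pics/s19.png; python3 ov.py 527.3 155.2 84 86 pics/o19.png 300 140 400 215; python3 snap.py top 180 150 280 260 pics/t19.png
```

```text
18.0833 [526.8 155.3  91.8] 8.818667470730428 [-7.7 -2.9 20.3] [-0.66  1.39  0.02] [ 0.22  0.45  1.66 -0.    1.03  0.29]
18.1333 [526.9 155.3  91.8] 9.21035934089463 [-8.1 -2.9 20. ] [-0.65  1.43  0.08] [ 0.22  0.45  1.66 -0.    1.03  0.29]
```

View pics/o19.png

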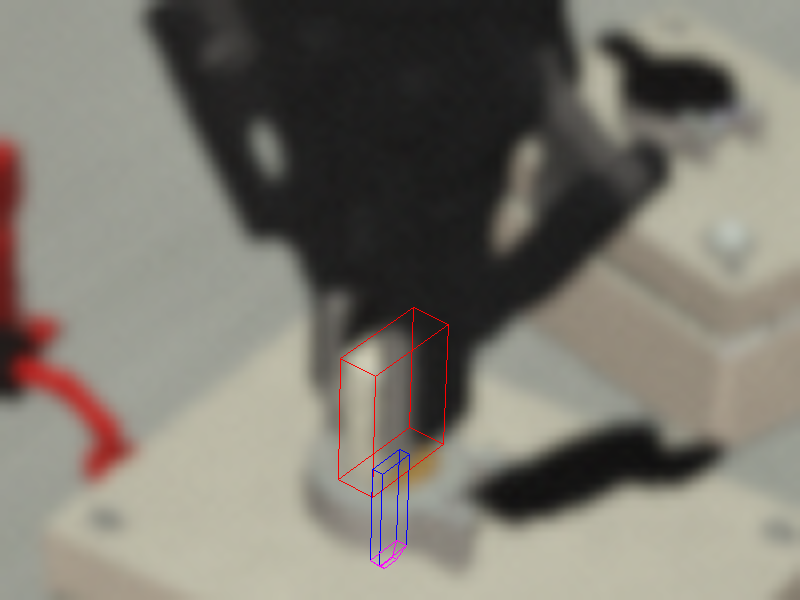

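View pics/t19.png

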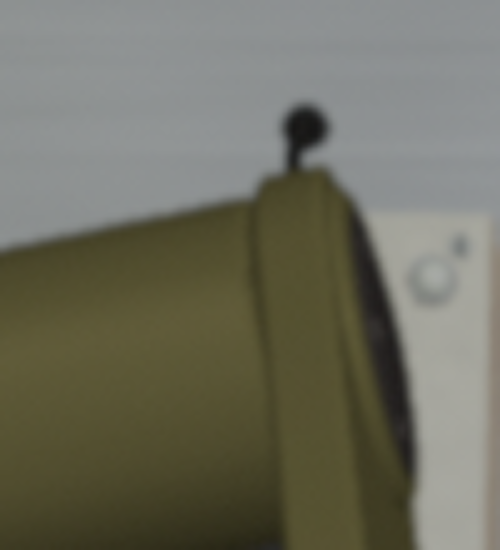

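The bow sits on the bezel in the overlay, within the same ~1 px bias as before, and the cap is laid back. Handing in.

Run:
```python
from workcell import r
o=r.observe();print(o["time"],o["eef_pos"],o["dq"].round(3),o["force"].round(1),o["finger_gap"])
print(r.hand_in())
```

```text
18.1833 [526.85518866 155.28195734  91.82220965] [-0.    -0.     0.001  0.001 -0.    -0.001] [-7.1 -3.2 20.5] 8.913461829425696
the job is handed in; nothing more can be done
None
```

The job is handed in at 18.2 s of the 67 s allowed, with the gripper still holding the key turned. The hand-in reports no verdict, so I can't say whether it passed.

**What I did:**
- Swung the cap right back by its tab on the larger pale box.
- Took the key from its pocket and rocked it past the pins until it stopped firmly.
- Turned it 94° clockwise with the tool. Allowing for the slot's play, I put the plug at about 86° (72° needed); I had no direct reading of it.

**Last checks:**
- **Key home:** the tool stopped at 91.8 mm against 92.2 mm expected. That puts the bow on the bezel to within about 0.4 mm, and it is within about 1 mm of the switch axis.
- **Grip and stillness:** the gripper was closed on the bow at 8.9 mm and the arm was still. It was pressing down with about 20 N, with 8 N of side load left.
- **Cap:** seen laid back in the scene view after the turn.
- **Jar, cone, tong and scraper:** never approached, but I didn't re-measure them at the end.

**What disagreed:**
- The key looked about 1.4 pixels (about 3 mm) higher in the scene view than my model. The offset was there before insertion as well, so I took it as calibration and blur and trusted the firm stop.
- The gripper gap read 9 mm on the 10 mm bow. On the 12 mm tab it also read 9 mm, falling to 5.6 mm during the swing as the tab slipped in the fingers.
- The force reached 38 N partway through the cap swing, and I widened the arc to relieve it.
- The top view of the switch was blocked by the arm at the end, so the final key check came from the scene view only.
- The turning torque matched the spring's 0.04 N·m at 90°. After the last 4° it was small and noisy, so it doesn't confirm the final angle.

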